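# Press a circuit board onto its spring-probe test fixture and hold it

### The arm

A 6-joint arm with a two-finger parallel gripper is mounted at the origin on the work surface. World frame = base frame: x ahead of the robot, y to its left, z up, the work surface at z = 0. Lengths are in m, angles in rad, forces in N, time in s.
With the tool pointing down it reaches from about 0.35 to 0.775 m from the base axis. Payload 5.5 kg.
Tool frame: the origin (TCP) lies at the very end of the fingers, on their centre line; the grasp point (between the pads) lies 19 mm behind it; z points along the fingers, y is the direction in which the jaws open and shut (so a half turn about z gives the same grasp; the last joint's range is limited). The gripper opens to 85 mm and grips with 20 to 120 N. Pads are 22 mm wide; open, the fingers measure 114 mm over their backs; the gripper's body (76 mm by 85 mm) begins 54 mm behind the grasp point. The pads swing forward as they close: fully open they stand 13 mm farther back than shut.
Start: joints at [-1.382, 0.313, 0.046, 1.304, 0, 1.431], TCP at [0.186, -0.544, 0.231] pointing down, gripper open.
Joint ranges: [-2.76, 2.76], [-0.86, 1.69], [-1.03, 1.26], [-2.2, 2.34], [-1.47, 1.5], [-3.14, 3.14]. Speed limits (rad/s): [2.57, 2.57, 3.14, 3.14, 3.14, 3.14].

### API

Orientations are given as a unit quaternion [w, x, y, z].
In Python, from workcell import get_state, imaging, env, spotter gives the robot as it stands.
- The arm moves only by the tool play_rows, never from a script. Its argument "moves" is a list of rows, each an object with "claw": the finger opening in cm, from 0 to 8.54; "delta_pos": the shift along the tool's x, y, z in cm, a list of three; "twist": the turn about the tool's z in degrees. A call has 1 to 12 rows; each row is the pose to reach, as a shift and turn from the pose commanded when the call began, along the tool's axes at that moment; what a row does not reach only later rows make up. A row lasts 1/8 s, in which the tool goes at most 62.5 mm and 10.7 degrees, less where a joint would pass 70% of its speed; a pose out of reach is approached as far as the arm can. A call with a gripper value outside its range is refused whole. The fingers move at their own pace and stop on an object; "force" is the grip in N (left out, the last holds). Time passes only in rows, so rows that repeat a pose let the fingers close. It gives the time, the measured TCP pose, the force and the opening at its end, in the units of the state.
- get_state(): the state, without advancing time (a new reading comes with each control period).
- imaging.read_camera(name): name is "side" or "top" or "wrist"; returns the picture (384x512x3 uint8, red, green, blue); there is no depth.
- imaging.camera_info(name): a dict with "fx", "fy", "cx", "cy" (pixels), "world_to_cam" (4x4, takes a point from world to camera coordinates). Camera axes: x right, y down, z forward; pixel columns grow to the right and rows downward; lengths in m; the calibration is good to about 2 mm. The wrist camera is an equidistant fisheye: a pixel r from the principal point sees the ray r / f radians off the axis. A picture is of the moment at which its call begins: read the wrist's pose just before it. camera_info takes no time and is no camera call; for the wrist camera it gives the pose at the moment of the call.
- env.hand_in(): hands the job in, once; it reports no verdict.
Trained networks look in the newest picture that a camera, given by its name, has taken for a name from the list of things; names that differ only in an ending like _2 or _b are one class to them, and where a whole thing is asked for, a point or a joint stands for the part that bears it (a point fixed in the world has none). Each returns a list of dicts, best first, with "conf" (0 to 1); they miss things now and then, are a little off and sometimes report something else, mostly with a low value. They report only what shows in the picture. A call takes as long as a camera call. They do not tell look-alikes from the thing itself.
- spotter.spot_in(camera, query): "extent" ([left, top, right, bottom] in pixels, round what is visible of it).
The state is a dict: "clock": time; "joint_pos": joint angles; "qvel": joint speeds; "tau": joint torques, N m; "tcp_pos": TCP position; "orientation": TCP orientation; "wrist_force": force on the tool from outside, world axes, zero at the start; "ft_torque": the same for the moment, N m; "finger_gap": finger opening in m.
Only numpy, scipy, OpenCV 4.12 (cv2) and the standard library are available. Lean on these libraries where they do the work, as an engineer would, in place of code of your own. Each camera call takes 0.05 s, during which the arm holds its last target. There are 200 camera calls.

### The job

The hand press of the circuit-board test fixture has fallen over on the repair bench: set it upright, pick it up and lower it over the fixture's two locating pins, sliding it about as needed until both pins find the holes in its underside and it drops on. Then press it down until the sprung nest with the board is fully down against its stop, and finish while still holding it pressed like that, because the probes only touch the board while it is held. Do not slam it or lean on it hard, and leave the meter, solder spool, bottle and screwdriver where they are.

Things in the scene. Friction and masses are not known exactly. Their poses are not given: they have to be found in the camera images.
- press_centre (a point): middle of the loose hand press, half-way up its 93 mm (0.3 to 0.5 kg). Axes: z from its foot to its palm grip (up when standing), y along its plate, x across. At the start it lies on a long side of the plate and an end of the palm grip: z and y level, this point 25 mm above the bench. Half a turn about z changes nothing.
- press: the same hand press, same axes; origin at the centre of its underside (46.5 mm below press_centre along z): four black rubber pusher feet, 10 mm across, 5 mm long, at x +-15, y +-22 mm. On them the aluminium plate, 50 (x) by 110 (y) by 20 mm, 5 to 25 mm above the underside.
- press_grip (a point): point on the axis of the press's black handle, 70 mm above its underside; same axes. The handle has flat sides, 28 mm thick along y throughout: a neck 30 mm wide in x from 25 to 75 mm above the underside, then the palm grip, 50 mm wide in x, from 75 to 93 mm.
- hole_a (a point): mouth of one of the two round blind holes in the underside of the plate: 10 mm in diameter, 17 mm deep, at press x 0, y +40 mm, 5 mm above the underside of the feet; same axes as the press
- hole_b (a point): mouth of the other, equal hole, at press x 0, y -40 mm
- fixture: test fixture fixed to the bench: black box with an aluminium top, 150 (x) by 190 (y) mm, top at 46 mm. Origin: centre of its underside on the bench, z up. Above it floats the dark nest plate, 80 (x) by 116 (y) mm, with the green board in its middle. The press belongs on it with its y along the fixture's y, either way round.
- pin_a (a point): tip of one of the two upright steel locating pins, at fixture x 0, y +40 mm, 76 mm above the bench; same axes as the fixture. Pin 8 mm in diameter, the last 3.5 mm tapered to 3.6 mm. It stands up through the nest, 14 mm above the board's face while the nest is up; the pins do not move.
- pin_b (a point): tip of the other, equal pin, at fixture x 0, y -40 mm
- board_top (a point): centre of the board's upper face on the nest, between the pins; fixture's axes; 62 mm above the bench with the nest up, 56 mm with it down. Once the press has dropped on, its feet stand on it: press_centre is then 108.5 mm above the bench, 102.5 mm when pressed fully home, but 117.5 mm while it only rests on the pin tips.
- nest (a joint): how far the sprung nest is pressed down (m): 0 up, 0.006 fully down on its stop. The springs start to give at about 6 N and take about 13.5 N in all for the full travel, the weight of the press (3 to 5 N, too little to move them) included.
- meter: bystander: grey multimeter lying flat, 180 by 85 by 54 mm, beyond the work; origin under its centre
- spool: bystander: solder spool standing on its flange, 60 mm in diameter, 46 mm high; origin under its centre
- flux_bottle: bystander: glass dispenser bottle with a steel cap, 74 mm in diameter, 104 mm high; origin under its centre
- screwdriver: bystander: screwdriver lying in the middle, its handle towards the robot, 190 mm long, 26 mm thick; origin under its middle
Not all that is in view belongs to the job. What is shaped like the press but blue or orange is not meant.

How it is judged:
By the outcome, as a careful person would: the job done as asked, in the order asked, and still so for the second after the job is handed in, while the arm keeps its last pose, push and grip.
It also fails if it takes over 61 s, if anything falls off the work surface, if the arm or the gripper's body presses on something with over 40 N, if the wrist force passes 120 N, or if a joint passes its speed limit or range.

## Working session

There is one attempt and no reset: what is moved stays moved. The work goes in short steps, Python scripts to look and compute and a tool call to move; the robot and the scene stay as the last step left them, time stands still between calls to the robot, and variables do not carry over. Pictures are saved under pics/ and viewed, about 8 in all and at most 12, crops included, and the job is handed in when it is done.

Besides the shell and the picture viewer there is one more tool, called after ">>>" as a command line: name --argument value ..., lists and objects as JSON in quotes. play_rows: Moves the arm, as the interface text tells. Its arguments: {"type":"object","properties":{"moves":{"type":"array"},"force":{"type":"number"}},"required":["moves"]}

```bash
mkdir -p pics; ls; python3 - <<'E'
from workcell import get_state, imaging, env, spotter
import cv2,numpy as np
print(get_state())
ims=[]
for c in ["side","top"]:
    im=imaging.read_camera(c); cv2.imwrite(f"pics/{c}0.png",im[:,:,::-1])
    i=imaging.camera_info(c); print(c,i["fx"],i["cx"],i["cy"]); print(np.round(np.linalg.inv(i["world_to_cam"]),3))
    for q in ["press","fixture","pin_a","screwdriver","spool","flux_bottle","meter","hole_a","board_top","press_grip"]:
        print(q,[( round(d["conf"],2),[round(float(v)) for v in d["extent"]]) for d in spotter.spot_in(c,q)][:3])
    
E
```

```text
pics
{'clock': 0.0, 'joint_pos': array([-1.38161137e+00,  3.14004932e-01,  4.50065560e-02,  1.30356706e+00,
       -3.06538308e-05,  1.43119126e+00]), 'qvel': array([-2.18957517e-03, -2.85296531e-04,  1.04481352e-03,  5.06451510e-04,
        5.19518109e-05,  9.40498702e-04]), 'tau': array([ 9.01628084e-06, -4.80629182e+01,  2.98530918e+01,  1.94419204e-02,
       -7.85575253e-05, -3.06410449e-06]), 'tcp_pos': array([ 0.18555375, -0.543726  ,  0.23041754]), 'orientation': array([-8.83904484e-04,  9.86517157e-01,  1.63655482e-01, -3.72480546e-05]), 'wrist_force': array([-0.24460682, -0.95267961,  0.16163402]), 'ft_torque': array([0.0052686 , 0.00372945, 0.03841714]), 'finger_gap': 0.08546334429479671}
side 432.269625661086 255.83059417019288 187.96045830071478
[[-0.861 -0.239  0.449  0.132]
 [-0.509  0.417 -0.753  0.749]
 [-0.008 -0.877 -0.481  0.553]
 [ 0.     0.     0.     1.   ]]
press [(0.96, [298, 231, 349, 288]), (0.94, [227, 289, 295, 360]), (0.75, [206, 198, 252, 244])]
fixture [(0.62, [278, 159, 376, 214])]
pin_a [(0.98, [278, 160, 374, 218])]
screwdriver [(0.97, [284, 224, 37
[... 629 characters left out ...]
.007]
 [-0.    -0.183 -0.983  1.191]
 [ 0.     0.     0.     1.   ]]
press [(0.93, [195, 264, 238, 307]), (0.88, [215, 169, 262, 222]), (0.63, [124, 262, 166, 309])]
fixture [(0.75, [300, 196, 378, 288])]
pin_a [(0.77, [303, 197, 378, 285])]
screwdriver [(0.77, [256, 232, 274, 311])]
spool [(0.82, [258, 117, 282, 147]), (0.66, [146, 111, 222, 145])]
flux_bottle [(0.73, [333, 120, 363, 153]), (0.45, [157, 192, 200, 241])]
meter [(0.76, [147, 113, 220, 148])]
hole_a [(0.91, [213, 175, 260, 219]), (0.88, [197, 263, 238, 309]), (0.76, [159, 193, 196, 240])]
board_top [(0.72, [322, 211, 363, 266])]
press_grip [(0.8, [124, 262, 170, 312]), (0.7, [158, 189, 198, 239]), (0.67, [197, 260, 238, 305])]
```

```bash
python3 - <<'E'
import cv2,numpy as np
a=cv2.imread("pics/side0.png");b=cv2.imread("pics/top0.png")
a=cv2.resize(a[120:384,60:400],None,fx=2.3,fy=2.3,interpolation=3);cv2.imwrite("pics/side0c.png",a)
b=cv2.resize(b[100:330,100:400],None,fx=2.6,fy=2.6,interpolation=3);cv2.imwrite("pics/top0c.png",b)
E
```

```text
(no output)
```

View pics/side0c.png

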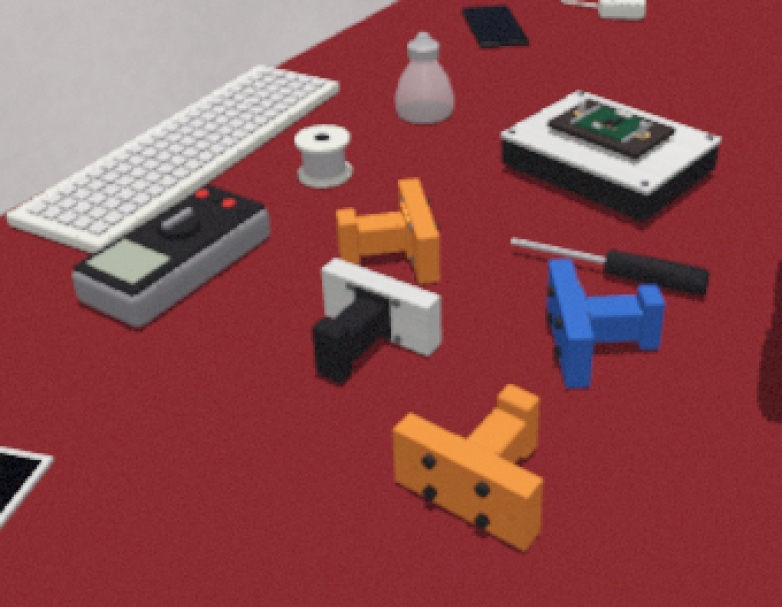

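View pics/top0c.png

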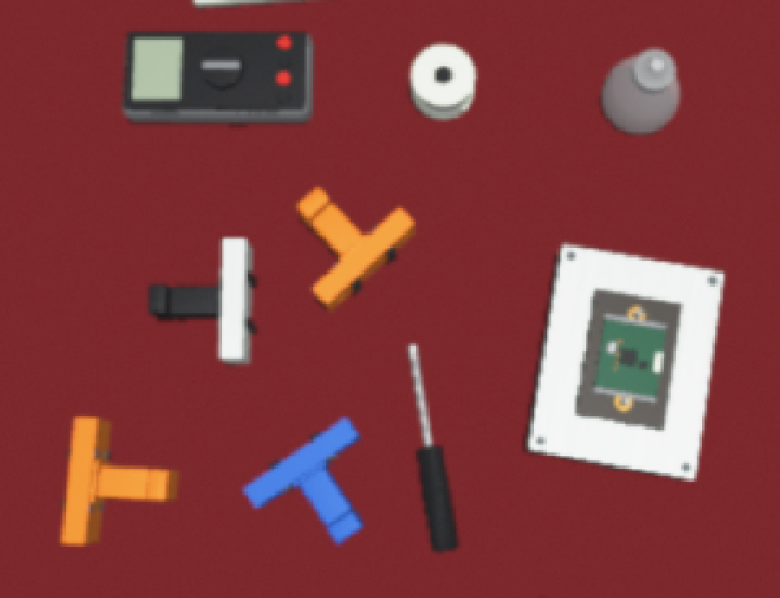

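The wanted press (aluminium plate, black handle) is at about top (185,215) and side (225,260). The things that could be mistaken for it:
- Orange: top (237,196), side (228,220)
- Orange: top (145,286), side (261,324)
- Blue: top (217,284), side (322,260)

The fixture is at about top (340,240). Next I compute rough positions.

```bash
cat > h.py <<'E'
from workcell import get_state, imaging, env, spotter
import cv2,numpy as np
from scipy.spatial.transform import Rotation as R
def ray(cam,uv,info=None):
    i=info or imaging.camera_info(cam); T=np.linalg.inv(i["world_to_cam"])
    x=(uv[0]-i["cx"])/i["fx"]; y=(uv[1]-i["cy"])/i["fy"]
    if cam=="wrist":
        r=np.hypot(x,y); s=np.sin(r)/r if r>1e-9 else 1; d=np.array([x*s,y*s,np.cos(r)])
    else: d=np.array([x,y,1.])
    d=T[:3,:3]@d; return T[:3,3],d/np.linalg.norm(d)
def at(cam,uv,h,info=None):
    o,d=ray(cam,uv,info); return o+d*(h-o[2])/d[2]
def proj(cam,P,info=None):
    i=info or imaging.camera_info(cam); p=(np.c_[np.atleast_2d(P),np.ones(len(np.atleast_2d(P)))]@i["world_to_cam"].T)[:,:3]
    if cam=="wrist":
        rr=np.hypot(p[:,0],p[:,1]); th=np.arctan2(rr,p[:,2]); k=(th/np.maximum(rr,1e-9))[:,None]; q=p[:,:2]*k
    else: q=p[:,:2]/p[:,2:]
    return q*[i["fx"],i["fy"]]+[i["cx"],i["cy"]]
def tri(rays):
    A=np.zeros((3,3));b=np.zeros(3)
    for o,d in rays:
        M=np.eye(3)-np.outer(d,d);A+=M;b+=M@o
    P=np.linalg.solve(A,b); return P,[np.linalg.norm((np.eye(3)-np.outer(d,d))@(P-o)) for o,d in rays]
def tool():
    s=get_state();q=s["orientation"];return s,R.from_quat([q[1],q[2],q[3],q[0]]).as_matrix()
E
python3 - <<'E'
from h import *
f=lambda u,v:(u/2.6+100,v/2.6+100)
np.set_printoptions(precision=4,suppress=True)
for n,uv,h in [("plateTL",(222,238),.05),("TR",(247,238),.05),("BR",(245,360),.05),("BL",(219,358),.05),("palm end mid",(152,300),.05),
  ("fix tl",(563,245),.046),("tr",(723,271),.046),("br",(694,480),.046),("bl",(528,449),.046),("pinA",(636,315),.066),("pinB",(623,403),.066)]:
    print(n,at("top",f(*uv),h)[:2])
im=imaging.read_camera("wrist");cv2.imwrite("pics/w0.png",im[:,:,::-1])
i=imaging.camera_info("wrist");print(i["fx"],i["cx"],i["cy"]);s,M=tool();print(M)
C=np.linalg.inv(i["world_to_cam"]);print("cam in tool",M.T@(C[:3,3]-s["tcp_pos"]),"\n",M.T@C[:3,:3])
E
```

```text
plateTL [0.597  0.1909]
TR [0.5967 0.1678]
BR [0.4839 0.1685]
BL [0.4861 0.1921]
palm end mid [0.5402 0.2541]
fix tl [ 0.5863 -0.124 ]
tr [ 0.5596 -0.2705]
br [ 0.3706 -0.2334]
bl [ 0.4003 -0.0859]
pinA [ 0.5173 -0.185 ]
pinB [ 0.4388 -0.1698]
297.3186396354542 254.6408034436507 192.60323649870432
[[ 0.9464  0.3229  0.    ]
 [ 0.3229 -0.9464 -0.0001]
 [ 0.      0.0001 -1.    ]]
cam in tool [ 0.0839  0.0007 -0.1432] 
 [[ 0.0005 -0.9449 -0.3274]
 [ 1.      0.0004  0.0004]
 [-0.0002 -0.3274  0.9449]]
```

The press estimates agree with the stated sizes: the pins come out 80 mm apart and the plate about 113 mm long. I'll go by the fixture for a wrist view, then on to the press.

>>> play_rows --moves '[{"claw":8.5,"delta_pos":[35.6,-18.3,0],"twist":-60},{"claw":8.5,"delta_pos":[35.6,-18.3,0],"twist":-60},{"claw":8.5,"delta_pos":[35.6,-18.3,0],"twist":-60},{"claw":8.5,"delta_pos":[35.6,-18.3,0],"twist":-60},{"claw":8.5,"delta_pos":[35.6,-18.3,0],"twist":-60},{"claw":8.5,"delta_pos":[35.6,-18.3,0],"twist":-60},{"claw":8.5,"delta_pos":[35.6,-18.3,0],"twist":-60},{"claw":8.5,"delta_pos":[35.6,-18.3,0],"twist":-60},{"claw":8.5,"delta_pos":[35.6,-18.3,0],"twist":-60},{"claw":8.5,"delta_pos":[35.6,-18.3,0],"twist":-60},{"claw":8.5,"delta_pos":[35.6,-18.3,0],"twist":-60}]'

```text
clock: 2.52
tcp_pos: [0.4629, -0.257, 0.2313]
orientation: [0.0, 0.773, 0.634, -0.0]
wrist_force: [0.0, 0.2, -0.2]
finger_gap: 0.0852
```

```bash
python3 - <<'E'
from h import *
np.set_printoptions(precision=4,suppress=True)
i=imaging.camera_info("wrist"); im=imaging.read_camera("wrist"); cv2.imwrite("pics/w1.png",im[:,:,::-1])
np.save("w1.npy",np.r_[i["world_to_cam"].ravel()])
s,M=tool(); print(s["clock"],s["tcp_pos"],M[:,0])
c=im[130:300,160:360]; cv2.imwrite("pics/w1b.png",cv2.resize(im[:,:,::-1],None,fx=1.5,fy=1.5,interpolation=3))
print(proj("wrist",[[.5173,-.185,.076],[.4388,-.1698,.076],[.5863,-.124,.046],[.3706,-.2334,.046]],i))
E
```

```text
2.575 [ 0.463  -0.2568  0.2313] [ 0.1951  0.9808 -0.0001]
[[294.3704  96.396 ]
 [213.809   96.8107]
 [340.8549  34.571 ]
 [172.9639 163.8719]]
```

View pics/w1b.png

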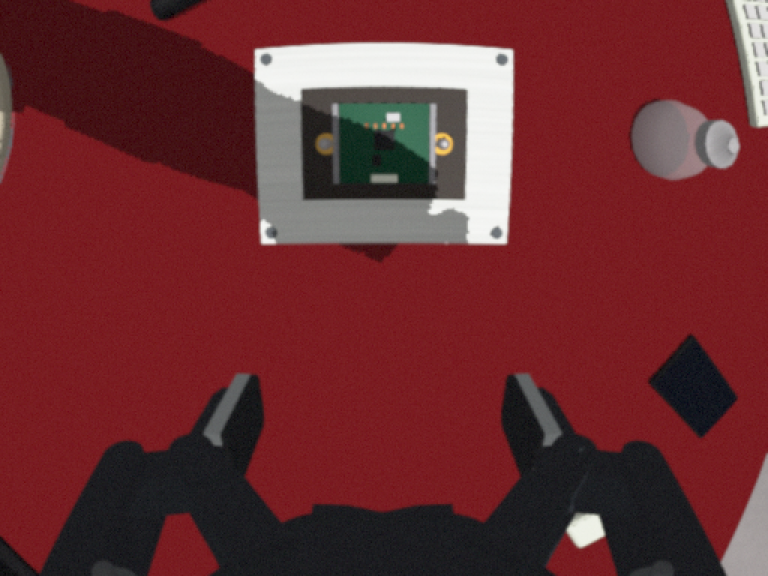

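The wrist view shows the fixture with both pins, with gold rings at about (217,96) and (296,96) in original pixels. The projections land within 3 px. I'll crop in on the pins.

```bash
python3 - <<'E'
import cv2,numpy as np
im=cv2.imread("pics/w1.png"); a=im[84:110,202:232];b=im[84:110,281:311]
cv2.imwrite("pics/pins.png",cv2.resize(np.hstack([a,b]),None,fx=12,fy=12,interpolation=cv2.INTER_NEAREST))
t=cv2.imread("pics/top0.png");c=t[212:264,328:358];
E
```

```text
(no output)
```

View pics/pins.png

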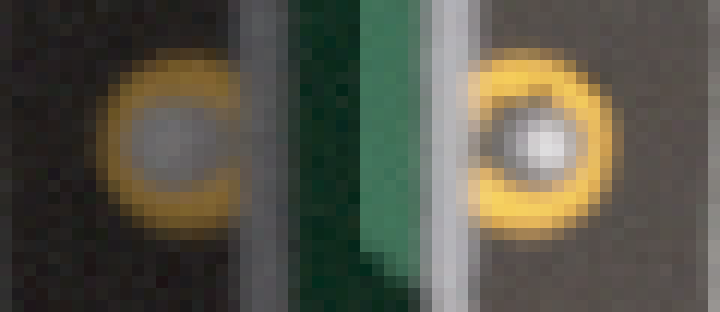

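The pin tips are at about (215.3,95.6) and (295.9,95.6).

```bash
python3 - <<'E'
from h import *
np.set_printoptions(precision=4,suppress=True)
i=imaging.camera_info("wrist"); i["world_to_cam"]=np.load("w1.npy").reshape(4,4)
b=at("wrist",(215.3,95.6),.076,i);a=at("wrist",(295.9,95.6),.076,i)
print(a,b,np.linalg.norm(a-b),"mid",(a+b)/2,"ang",np.degrees(np.arctan2(*(a-b)[1::-1])))
f=lambda u,v:(u/2.6+100,v/2.6+100)
# heights: triangulate fixture corners + pins, top vs wrist
T=[(563,245),(723,271),(694,480),(528,449),(636,315),(623,403)]
W=[(513,50),(507,244),(261,244),(254,50),None,None]
W=[(u[0]/1.5,u[1]/1.5) if u else None for u in W]; W[4]=(295.9,95.6);W[5]=(215.3,95.6)
c=[]
for t,w in zip(T,W):
    P,e=tri([ray("top",f(*t)),ray("wrist",w,i)]); print(P,np.round(e,4)); c.append(at("wrist",w,.046,i))
print("corner centre",np.mean(c[:4],0), np.linalg.norm(c[0]-c[1]),np.linalg.norm(c[1]-c[2]))
e=(c[0]+c[1]-c[2]-c[3]);print("ang",np.degrees(np.arctan2(e[1],e[0])))
E
```

```text
[ 0.519  -0.1845  0.076 ] [ 0.4405 -0.1689  0.076 ] 0.07996450961664638 mid [ 0.4797 -0.1767  0.076 ] ang -11.195367336780324
[ 0.5855 -0.1235  0.0521] [0.0004 0.0004]
[ 0.5612 -0.2723  0.037 ] [0.0004 0.0004]
[ 0.3707 -0.2337  0.0417] [0.0006 0.0006]
[ 0.4005 -0.0858  0.0455] [0.0002 0.0002]
[ 0.5185 -0.1847  0.0684] [0.0015 0.0015]
[ 0.4391 -0.1692  0.0678] [0.0005 0.0005]
corner centre [ 0.4801 -0.1775  0.046 ] 0.14946011582516508 0.19065995742105862
ang -11.18928330514957
```

>>> play_rows --moves '[{"claw":8.5,"delta_pos":[39.5,0,0],"twist":-11.25},{"claw":8.5,"delta_pos":[39.5,0,0],"twist":-11.25},{"claw":8.5,"delta_pos":[39.5,0,0],"twist":-11.25},{"claw":8.5,"delta_pos":[39.5,0,0],"twist":-11.25},{"claw":8.5,"delta_pos":[39.5,0,0],"twist":-11.25},{"claw":8.5,"delta_pos":[39.5,0,0],"twist":-11.25},{"claw":8.5,"delta_pos":[39.5,0,0],"twist":-11.25},{"claw":8.5,"delta_pos":[39.5,0,0],"twist":-11.25},{"claw":8.5,"delta_pos":[39.5,0,0],"twist":-11.25}]'

```text
clock: 3.7
tcp_pos: [0.5399, 0.1301, 0.2312]
orientation: [0.0, 0.707, 0.707, -0.0]
wrist_force: [-0.0, 0.3, 0.2]
finger_gap: 0.0852
```

```bash
python3 - <<'E'
from h import *
np.set_printoptions(precision=4,suppress=True)
i=imaging.camera_info("wrist"); im=imaging.read_camera("wrist"); cv2.imwrite("pics/w2.png",im[:,:,::-1])
np.save("w2.npy",i["world_to_cam"])
s,M=tool(); print(s["clock"],s["tcp_pos"],M[:,0])
c=im[20:220,130:380,::-1]; cv2.imwrite("pics/w2b.png",cv2.resize(c,None,fx=3,fy=3,interpolation=3))
E
```

```text
3.75 [0.5399 0.1299 0.2312] [ 0.0005  1.     -0.0005]
```

View pics/w2b.png

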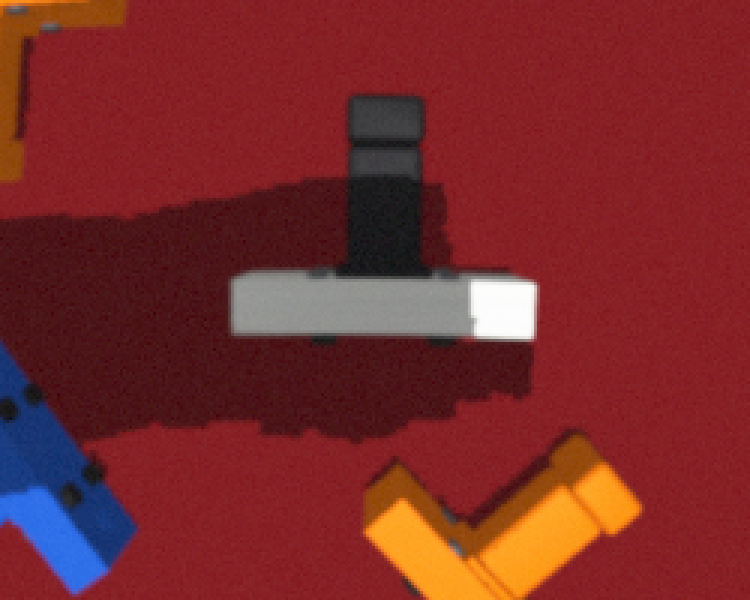

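The close crop confirms the choice: grey plate, black handle and black feet. Plate face corners are at crop (232,278), (536,281), (536,340), (231,335). The palm face is x 349–424, y 97–139.

```bash
python3 - <<'E'
from h import *
np.set_printoptions(precision=4,suppress=True)
i=imaging.camera_info("wrist"); i["world_to_cam"]=np.load("w2.npy")
g=lambda p:(p[0]/3+130-.33,p[1]/3+20-.33); f=lambda u,v:(u/2.6+100,v/2.6+100)
P=[(232,278),(536,281),(536,340),(231,335),(349,97),(424,98),(422,139),(349,138)]
Q=[at("wrist",g(p),.05,i) for p in P]; [print(q) for q in Q]
for p,t in zip(P[:4],[(220,358),(222,238)[::1],(247,238),(245,360)][0:1]+[(222,238),(247,238),(247,360)]): print("tri",*tri([ray("top",f(*t)),ray("wrist",g(p),i)]))
c=np.mean(Q[:4],0);e=Q[1]+Q[2]-Q[0]-Q[3];h=np.mean(Q[4:],0)
print("plate c",c,"ang",np.degrees(np.arctan2(e[1],e[0])),"palm c",h,h-c,"len",np.linalg.norm(Q[1]-Q[0]))
for n in ("side",):
  print(proj("side",[[c[0],c[1]+.0315,.025]]))
E
```

```text
[0.4876 0.1937 0.05  ]
[0.5981 0.1929 0.05  ]
[0.5988 0.171  0.05  ]
[0.4866 0.1726 0.05  ]
[0.5303 0.2592 0.05  ]
[0.5568 0.2589 0.05  ]
[0.5561 0.2438 0.05  ]
[0.5302 0.2441 0.05  ]
tri [0.4866 0.1928 0.042 ] [np.float64(0.0004874722543744028), np.float64(0.00048747225437446363)]
tri [0.5993 0.1923 0.0409] [np.float64(0.0004356651163012028), np.float64(0.0004356651163012294)]
tri [0.6    0.1695 0.038 ] [np.float64(0.0009544102472628707), np.float64(0.0009544102472627995)]
tri [0.4848 0.1698 0.0336] [np.float64(0.0011183432627386435), np.float64(0.0011183432627386671)]
plate c [0.5428 0.1826 0.05  ] ang -0.6346928004840454 palm c [0.5434 0.2515 0.05  ] [0.0006 0.0689 0.    ] len 0.11048464222908991
[[216.0067 260.3821]]
```

>>> play_rows --force 25 --moves '[{"claw":8.5,"delta_pos":[5.5,0.3,0],"twist":0.6},{"claw":8.5,"delta_pos":[10.8,0.3,3],"twist":0.6},{"claw":8.5,"delta_pos":[10.8,0.3,8],"twist":0.6},{"claw":8.5,"delta_pos":[10.8,0.3,13],"twist":0.6},{"claw":8.5,"delta_pos":[10.8,0.3,17],"twist":0.6},{"claw":8.5,"delta_pos":[10.8,0.3,20],"twist":0.6},{"claw":8.5,"delta_pos":[10.8,0.3,21.5],"twist":0.6},{"claw":8.5,"delta_pos":[10.8,0.3,22.3],"twist":0.6},{"claw":8.5,"delta_pos":[10.8,0.3,22.3],"twist":0.6},{"claw":2.0,"delta_pos":[10.8,0.3,22.3],"twist":0.6},{"claw":2.0,"delta_pos":[10.8,0.3,22.3],"twist":0.6},{"claw":2.0,"delta_pos":[10.8,0.3,22.3],"twist":0.6}]'

```text
clock: 5.25
tcp_pos: [0.5432, 0.2396, 0.0089]
orientation: [0.0, 0.71, 0.704, 0.0]
wrist_force: [-0.9, -0.1, -0.5]
finger_gap: 0.0316
```

>>> play_rows --moves '[{"claw":2.0,"delta_pos":[0,0,0],"twist":0},{"claw":2.0,"delta_pos":[0,0,0],"twist":0},{"claw":2.0,"delta_pos":[0,0,0],"twist":0},{"claw":2.0,"delta_pos":[0,0,0],"twist":0}]'

```text
clock: 5.75
tcp_pos: [0.5432, 0.2397, 0.0089]
orientation: [0.0, 0.71, 0.704, 0.0]
wrist_force: [-1.0, -0.1, 5.4]
finger_gap: 0.0276
```

>>> play_rows --moves '[{"claw":2.0,"delta_pos":[0,0,-0.3],"twist":0},{"claw":2.0,"delta_pos":[0.7,0,-0.3],"twist":0},{"claw":2.0,"delta_pos":[1.5,0,-0.3],"twist":0},{"claw":2.0,"delta_pos":[2.5,0,-0.3],"twist":0},{"claw":2.0,"delta_pos":[3.5,0,-0.3],"twist":0},{"claw":2.0,"delta_pos":[4.5,0,-0.3],"twist":0},{"claw":2.0,"delta_pos":[5.5,0,-0.3],"twist":0},{"claw":2.0,"delta_pos":[6.0,0,-0.3],"twist":0},{"claw":2.0,"delta_pos":[6.0,0,-0.3],"twist":0}]'

```text
clock: 6.88
tcp_pos: [0.5433, 0.2998, 0.0112]
orientation: [0.0, 0.71, 0.704, -0.0]
wrist_force: [-0.2, -0.7, -5.2]
finger_gap: 0.0277
```

>>> play_rows --force 20 --moves '[{"claw":2.0,"delta_pos":[0,0,0],"twist":0},{"claw":2.0,"delta_pos":[-0.4,0,-0.5],"twist":0},{"claw":2.0,"delta_pos":[-0.95,0,-1.35],"twist":0},{"claw":2.0,"delta_pos":[-1.6,0,-2.0],"twist":0},{"claw":2.0,"delta_pos":[-2.3,0,-2.7],"twist":0},{"claw":2.0,"delta_pos":[-3.1,0,-3.2],"twist":0},{"claw":2.0,"delta_pos":[-3.95,0,-3.65],"twist":0},{"claw":2.0,"delta_pos":[-3.95,0,-3.65],"twist":0}]'

```text
clock: 7.88
tcp_pos: [0.5432, 0.2592, 0.0481]
orientation: [0.0, 0.711, 0.704, 0.0]
wrist_force: [-0.5, 0.6, -5.3]
finger_gap: 0.0276
```

```bash
python3 - <<'E'
from h import *
im=imaging.read_camera("side"); 
p=proj("side",[get_state()["tcp_pos"]])[0].astype(int);print(p,get_state()["clock"])
c=im[max(0,p[1]-110):p[1]+90,max(0,p[0]-110):p[0]+130,::-1]; cv2.imwrite("pics/s1.png",cv2.resize(c,None,fx=2.5,fy=2.5,interpolation=3))
E
```

```text
[200 263] 7.925
```

View pics/s1.png

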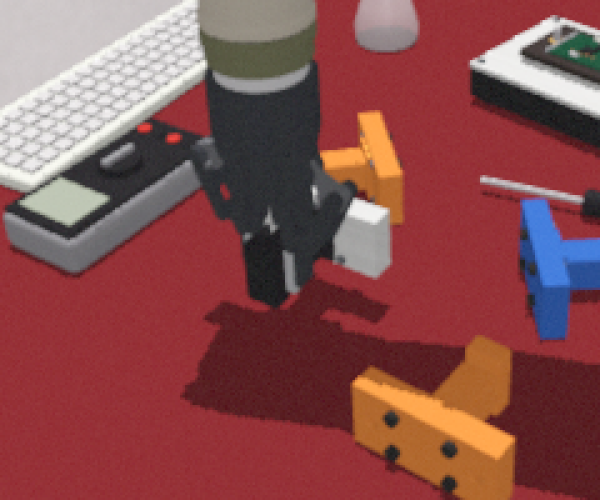

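The press is held rigid, still horizontal, and hasn't pivoted. I'll read the wrist moment as a tilt gauge, then ease the grip so gravity swings the plate down.

>>> play_rows --force 20 --moves '[{"claw":2.7,"delta_pos":[0,0,0],"twist":0},{"claw":2.74,"delta_pos":[0,0,-1.3],"twist":0},{"claw":2.74,"delta_pos":[0,0,-1.3],"twist":0}]'

```text
clock: 8.3
tcp_pos: [0.5441, 0.2606, 0.0623]
orientation: [0.001, 0.71, 0.704, 0.001]
wrist_force: [0.9, 0.0, -4.2]
finger_gap: 0.0278
```

```bash
cat > st.py <<'E'
from h import *
np.set_printoptions(precision=4,suppress=True)
s=get_state();print(s["clock"],s["tcp_pos"],"F",s["wrist_force"],"T",s["ft_torque"],"gap",s["finger_gap"])
E
python3 st.py
```

```text
8.3 [0.5441 0.2606 0.0623] F [ 0.9277  0.0126 -4.2328] T [ 0.2124 -0.0471  0.0358] gap 0.027770159171368703
```

>>> play_rows --moves '[{"claw":2.78,"delta_pos":[0,0,0],"twist":0},{"claw":2.78,"delta_pos":[0,0,0],"twist":0}]'

```text
clock: 8.55
tcp_pos: [0.5427, 0.2598, 0.0605]
orientation: [0.0, 0.71, 0.704, -0.0]
wrist_force: [0.2, 0.3, -6.5]
finger_gap: 0.0276
```

```bash
python3 st.py
```

```text
8.55 [0.5427 0.2598 0.0605] F [ 0.1584  0.2816 -6.4713] T [ 0.1552 -0.0098 -0.0039] gap 0.027614703427295464
```

>>> play_rows --moves '[{"claw":2.82,"delta_pos":[0,0,0],"twist":0},{"claw":2.82,"delta_pos":[0,0,0],"twist":0}]'

```text
clock: 8.8
tcp_pos: [0.5431, 0.26, 0.0611]
orientation: [0.0, 0.71, 0.704, 0.0]
wrist_force: [-0.9, -0.6, -0.7]
finger_gap: 0.0281
```

```bash
python3 st.py
```

```text
8.8 [0.5431 0.26   0.0611] F [-0.9015 -0.6302 -0.6513] T [-0.0525  0.1614  0.0396] gap 0.0281234104866591
```

```bash
python3 - <<'E'
from h import *
im=imaging.read_camera("side"); 
c=im[150:330,110:320,::-1]; cv2.imwrite("pics/s2.png",cv2.resize(c,None,fx=2.8,fy=2.8,interpolation=3))
E
python3 st.py
```

```text
8.85 [0.5432 0.2599 0.0611] F [ 0.1008  0.6431 -0.0517] T [ 0.0076  0.1343 -0.0671] gap 0.02799898544198409
```

View pics/s2.png

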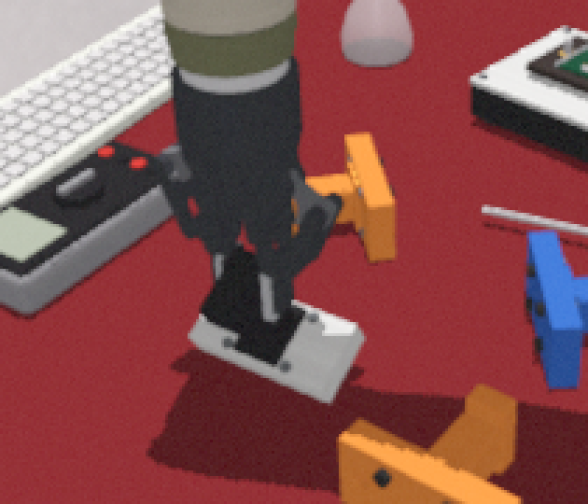

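It swung most of the way: the plate is now low, with the palm still leaning towards +y. I'll let it settle a moment.

>>> play_rows --moves '[{"claw":2.8,"delta_pos":[0,0,0],"twist":0},{"claw":2.8,"delta_pos":[0,0,0],"twist":0}]'

```text
clock: 9.1
tcp_pos: [0.5431, 0.26, 0.061]
orientation: [0.0, 0.71, 0.704, 0.0]
wrist_force: [-1.1, -0.5, 0.7]
finger_gap: 0.0282
```

```bash
python3 st.py; python3 - <<'E'
from h import *
im=imaging.read_camera("side"); 
c=im[150:330,110:320,::-1]; cv2.imwrite("pics/s3.png",cv2.resize(c,None,fx=2.8,fy=2.8,interpolation=3))
E
```

```text
9.1 [0.5431 0.26   0.061 ] F [-1.0584 -0.4659  0.7166] T [-0.0888  0.2775  0.0176] gap 0.028213802334933247
```

View pics/s3.png

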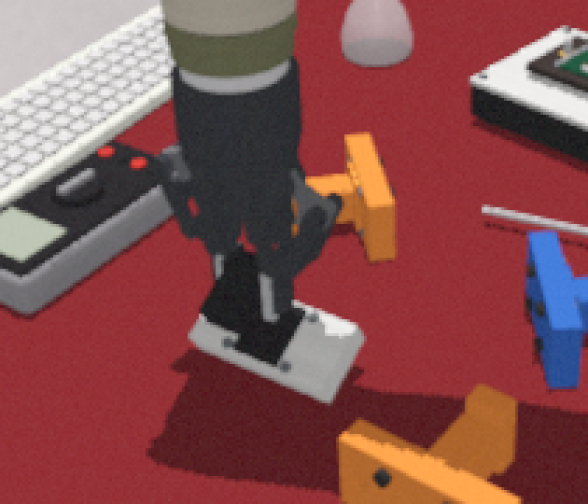

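>>> play_rows --force 25 --moves '[{"claw":2.0,"delta_pos":[0,0,0],"twist":0},{"claw":2.0,"delta_pos":[0,0,0],"twist":0},{"claw":2.0,"delta_pos":[0,0,-0.7],"twist":0},{"claw":2.0,"delta_pos":[0,0,-1.5],"twist":0},{"claw":2.0,"delta_pos":[0,0,-1.5],"twist":0},{"claw":2.0,"delta_pos":[0,0,-1.5],"twist":0},{"claw":2.0,"delta_pos":[0,0,-1.5],"twist":0}]'

```text
clock: 10.02
tcp_pos: [0.5427, 0.2598, 0.0754]
orientation: [-0.0, 0.71, 0.704, -0.0]
wrist_force: [-0.1, 0.5, -5.3]
finger_gap: 0.0273
```

```bash
python3 st.py; python3 - <<'E'
from h import *
from scipy.optimize import differential_evolution as DE
im=cv2.imread("pics/s3.png")  # 2.8x crop at 110,150
hsv=cv2.cvtColor(im,cv2.COLOR_BGR2HSV)
m=((hsv[...,1]<60)&(hsv[...,2]>110)).astype(np.uint8)
m[:250]=0; m[:,:180]=0; m[:,375:]=0
n,l,s,_=cv2.connectedComponentsWithStats(m); print(s[s[:,4]>200])
k=np.zeros_like(m)
for j in range(1,n):
    if s[j,4]>200:k|=(l==j).astype(np.uint8)
hull=cv2.convexHull(cv2.findNonZero(k)); H=np.zeros_like(k);cv2.fillConvexPoly(H,hull,1)
i=imaging.camera_info("side")
C=np.array([[a,b,c] for a in(-.025,.025) for b in(-.055,.055) for c in(.005,.025)])
def sil(v):
    y,z,t,x=v # palm at +y when lying; press z dir=(0,cos t,sin t), press x dir (lying up)=(0,-sin t,cos t)
    Z=np.array([0,np.cos(t),np.sin(t)]);X=np.array([0,-np.sin(t),np.cos(t)]);Y=np.array([1,-.0105,0])
    P=np.array([x,y,z])+C[:,:1]*X+C[:,1:2]*Y+C[:,2:]*Z
    q=((proj("side",P,i)-[110,150])*2.8).astype(np.float32)
    S=np.zeros_like(k);cv2.fillConvexPoly(S,cv2.convexHull(q).astype(np.int32),1);return S
f=lambda v:1-(sil(v)&H).sum()/max(1,(sil(v)|H).sum())
for _ in range(2):
    r=DE(f,[(.18,.28),(-.0,.06),(.2,1.8),(.535,.55)],seed=_,maxiter=60,popsize=12);print(r.x,np.degrees(r.x[2]),r.fun)
E
```

```text
10.025 [0.5427 0.2598 0.0754] F [-0.1054  0.4637 -5.3181] T [ 0.0824 -0.023   0.0051] gap 0.027290617126931573
[[     0      0    588    504 288625]
 [   261    275     16     47    434]
 [   188    300    176    103   7193]]
[0.24168162 0.01322877 1.1747301  0.5352646 ] 67.30707702808918 0.10274021606925665
[0.2399979  0.01083549 1.14885947 0.53693298] 65.82479909736963 0.10478589420654916
```

The wrist moment and the silhouette fit agree on about 66° from lying, which is past the tip-over point at about 56°. I'll touch the foot edge down and roll it upright along the arc.

>>> play_rows --force 20 --moves '[{"claw":2.0,"delta_pos":[0,0,0.8],"twist":0},{"claw":2.0,"delta_pos":[0,0,1.3],"twist":0},{"claw":2.0,"delta_pos":[-0.3,0,1.55],"twist":0},{"claw":2.0,"delta_pos":[-0.7,0,1.6],"twist":0},{"claw":2.0,"delta_pos":[-1.1,0,1.65],"twist":0},{"claw":2.0,"delta_pos":[-1.5,0,1.75],"twist":0},{"claw":2.0,"delta_pos":[-1.9,0,1.8],"twist":0},{"claw":2.0,"delta_pos":[-2.3,0,1.9],"twist":0},{"claw":2.0,"delta_pos":[-2.7,0,2.05],"twist":0},{"claw":2.0,"delta_pos":[-3.1,0,2.15],"twist":0},{"claw":2.0,"delta_pos":[-3.1,0,2.15],"twist":0}]'

```text
clock: 11.4
tcp_pos: [0.5424, 0.2292, 0.0565]
orientation: [-0.0, 0.71, 0.704, 0.001]
wrist_force: [-6.8, 0.0, 12.4]
finger_gap: 0.0275
```

```bash
python3 st.py; python3 - <<'E'
from h import *
im=imaging.read_camera("side"); 
c=im[150:330,110:320,::-1]; cv2.imwrite("pics/s4.png",cv2.resize(c,None,fx=2.8,fy=2.8,interpolation=3))
E
```

```text
11.4 [0.5424 0.2292 0.0565] F [-6.8038  0.0491 12.4076] T [ 0.2253  1.5482 -0.004 ] gap 0.02748254637881262
```

View pics/s4.png

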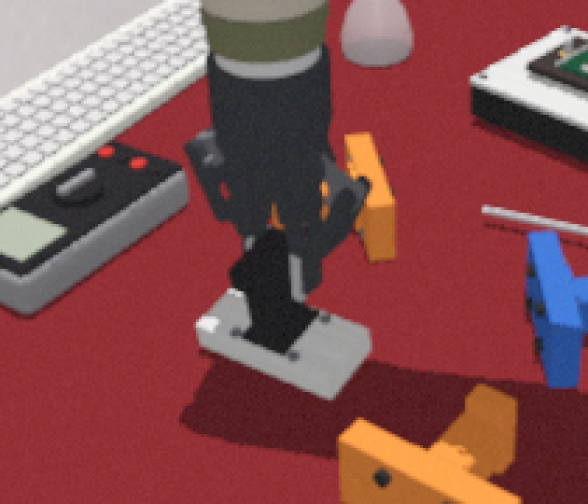

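It now looks close to upright and is lightly pressed, about 12 N. I'll unload it and open so it settles on its feet.

>>> play_rows --moves '[{"claw":2.0,"delta_pos":[0,0,-0.2],"twist":0},{"claw":2.7,"delta_pos":[0,0,-0.2],"twist":0},{"claw":2.85,"delta_pos":[0,0,-0.2],"twist":0},{"claw":3.0,"delta_pos":[0,0,-0.2],"twist":0},{"claw":4.0,"delta_pos":[0,0,-0.2],"twist":0},{"claw":6.0,"delta_pos":[0,0,-0.2],"twist":0},{"claw":6.0,"delta_pos":[0,0,-0.2],"twist":0}]'

```text
clock: 12.32
tcp_pos: [0.5428, 0.2289, 0.0562]
orientation: [0.0, 0.71, 0.704, 0.0]
wrist_force: [0.8, 0.0, 0.3]
finger_gap: 0.0602
```

```bash
python3 st.py; cat > fit.py <<'E'
from h import *
from scipy.optimize import differential_evolution as DE
im=imaging.read_camera("side"); cr=im[150:330,110:320,::-1]; cv2.imwrite("pics/s5.png",cv2.resize(cr,None,fx=2.8,fy=2.8,interpolation=3))
im=cv2.imread("pics/s5.png")
hsv=cv2.cvtColor(im,cv2.COLOR_BGR2HSV)
m=((hsv[...,1]<60)&(hsv[...,2]>110)).astype(np.uint8)
m[:250]=0; m[:,:180]=0; m[:,400:]=0
n,l,s,_=cv2.connectedComponentsWithStats(m); print(s[s[:,4]>200])
k=np.zeros_like(m)
for j in range(1,n):
    if s[j,4]>1500:k|=(l==j).astype(np.uint8)
hull=cv2.convexHull(cv2.findNonZero(k)); H=np.zeros_like(k);cv2.fillConvexPoly(H,hull,1)
i=imaging.camera_info("side")
C=np.array([[a,b,c] for a in(-.025,.025) for b in(-.055,.055) for c in(.005,.025)])
def sil(v):
    y,z,t,x,w=v
    Z=np.array([0,np.cos(t),np.sin(t)]);X=np.array([0,-np.sin(t),np.cos(t)]);Y=np.array([1.,0,0])
    Rz=R.from_euler("z",w).as_matrix()
    P=np.array([x,y,z])+(C[:,:1]*X+C[:,1:2]*Y+C[:,2:]*Z)@Rz.T
    q=((proj("side",P,i)-[110,150])*2.8).astype(np.float32)
    S=np.zeros_like(k);cv2.fillConvexPoly(S,cv2.convexHull(q).astype(np.int32),1);return S
f=lambda v:1-(sil(v)&H).sum()/max(1,(sil(v)|H).sum())
for _ in range(2):
    r=DE(f,[(.18,.28),(-.005,.03),(.9,1.9),(.53,.56),(-.1,.1)],seed=_,maxiter=60,popsize=12);print(r.x,np.degrees(r.x[[2,4]]),r.fun)
E
python3 fit.py
```

```text
12.325 [0.5428 0.2289 0.0562] F [0.8211 0.0214 0.3234] T [0.0009 0.0443 0.0909] gap 0.06018237357396711
[[     0      0    588    504 287213]
 [   311    258     16     45    413]
 [   199    280    173    118   8620]]
[ 0.23702162  0.00529199  1.48641104  0.53611538 -0.0233331 ] [85.16507904 -1.33688838] 0.02118234536082475
[ 0.24364615  0.01191981  1.52944436  0.53069788 -0.02471324] [87.6307067  -1.41596441] 0.02085505735140769
```

It is upright within fit error. I'll refit with the pose fixed standing to get its place.

```bash
cat > fit2.py <<'E'
exec(open("fit.py").read().split("f=lambda")[0])
g=lambda v:1-(sil([v[0],0,np.pi/2,v[1],v[2]])&H).sum()/max(1,(sil([v[0],0,np.pi/2,v[1],v[2]])|H).sum())
r=DE(g,[(.18,.28),(.52,.56),(-.1,.1)],seed=1,maxiter=50,popsize=12);print(r.x,np.degrees(r.x[2]),r.fun)
E
python3 fit2.py
```

```text
[[     0      0    588    504 287220]
 [   311    258     16     45    420]
 [   199    280    173    118   8611]]
[ 0.23283576  0.54026785 -0.02080416] -1.1919903828028369 0.043531227158287944
```

>>> play_rows --force 60 --moves '[{"claw":6.0,"delta_pos":[0.35,0,0.25],"twist":0.6},{"claw":6.0,"delta_pos":[0.35,0,0.5],"twist":0.6},{"claw":6.0,"delta_pos":[0.35,0,0.5],"twist":0.6},{"claw":2.0,"delta_pos":[0.35,0,0.5],"twist":0.6},{"claw":2.0,"delta_pos":[0.35,0,0.5],"twist":0.6},{"claw":2.0,"delta_pos":[0.35,0,0.5],"twist":0.6},{"claw":2.0,"delta_pos":[0.35,0,0.5],"twist":0.6},{"claw":2.0,"delta_pos":[0.35,0,0.5],"twist":0.6},{"claw":2.0,"delta_pos":[0.35,0,0.5],"twist":0.6},{"claw":2.0,"delta_pos":[0.35,0,0.5],"twist":0.6}]'

```text
clock: 13.68
tcp_pos: [0.5428, 0.2325, 0.0515]
orientation: [0.0, 0.714, 0.7, 0.0]
wrist_force: [-0.2, 1.4, 3.9]
finger_gap: 0.0274
```

```bash
python3 st.py; python3 fit2.py|tail -1; python3 - <<'E'
from h import *
im=imaging.read_camera("wrist");cv2.imwrite("pics/w3.png",im[:,:,::-1])
i=imaging.camera_info("wrist"); np.save("w3.npy",i["world_to_cam"])
p=proj("wrist",[get_state()["tcp_pos"]],i)[0].astype(int);print(p)
c=im[150:384,130:380,::-1];cv2.imwrite("pics/w3b.png",cv2.resize(cv2.convertScaleAbs(c,alpha=2.2),None,fx=2.5,fy=2.5,interpolation=3))
E
```

```text
13.675 [0.5428 0.2325 0.0515] F [-0.1948  1.4237  3.8506] T [ 0.0833  0.1798 -0.0027] gap 0.027366402243132373
[ 0.23297947  0.54036907 -0.02012095] -1.152845277337053 0.05144746391420052
[255 250]
```

View pics/w3b.png

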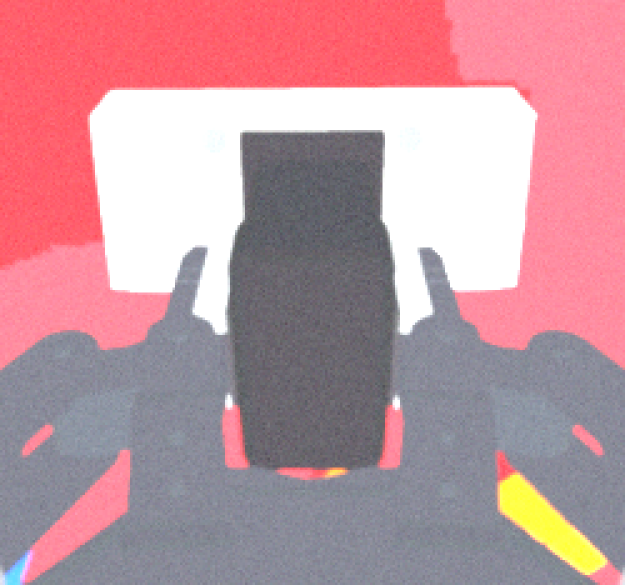

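The plate is visible under the gripper. Its top-face corners are at crop (89,116), (536,116), (110,290), (518,292), and it stands square.

```bash
python3 - <<'E'
from h import *
np.set_printoptions(precision=4,suppress=True)
i=imaging.camera_info("wrist"); i["world_to_cam"]=np.load("w3.npy")
g=lambda p:(p[0]/2.5+130-.3,p[1]/2.5+150-.3)
A=[at("wrist",g(p),.025,i) for p in [(89,116),(536,116),(110,290),(518,292)]]
B=[at("wrist",g(p),.005,i) for p in [(108,89),(516,89)]]
print(np.array(A),np.array(B)); print(np.mean(A,0),np.mean(B,0)-[0,.025,0])
E
```

```text
[[0.4871 0.2561 0.025 ]
 [0.599  0.254  0.025 ]
 [0.4858 0.2047 0.025 ]
 [0.5993 0.2018 0.025 ]] [[0.4869 0.2568 0.005 ]
 [0.599  0.2547 0.005 ]]
[0.5428 0.2292 0.025 ] [0.5429 0.2308 0.005 ]
```

>>> play_rows --moves '[{"claw":2.0,"delta_pos":[0,0,-2],"twist":0},{"claw":2.0,"delta_pos":[0,0,-6],"twist":0},{"claw":2.0,"delta_pos":[0,0,-10],"twist":0},{"claw":2.0,"delta_pos":[-2,-0.3,-12.5],"twist":1},{"claw":2.0,"delta_pos":[-6,-0.8,-13],"twist":2},{"claw":2.0,"delta_pos":[-11,-1.5,-13],"twist":4},{"claw":2.0,"delta_pos":[-16,-2.1,-13],"twist":6},{"claw":2.0,"delta_pos":[-21,-2.8,-13],"twist":8},{"claw":2.0,"delta_pos":[-26,-3.5,-13],"twist":10},{"claw":2.0,"delta_pos":[-31,-4.1,-13],"twist":10.1},{"claw":2.0,"delta_pos":[-36,-4.8,-13],"twist":10.1},{"claw":2.0,"delta_pos":[-39,-5.2,-13],"twist":10.1}]'

```text
clock: 15.28
tcp_pos: [0.4818, -0.1585, 0.1799]
orientation: [-0.001, 0.774, 0.634, -0.001]
wrist_force: [0.7, 0.3, -5.2]
finger_gap: 0.0273
```

>>> play_rows --moves '[{"claw":2.0,"delta_pos":[-1.2,0,0],"twist":0},{"claw":2.0,"delta_pos":[-1.83,0.0,0],"twist":0},{"claw":2.0,"delta_pos":[-1.83,0.0,0],"twist":0},{"claw":2.0,"delta_pos":[-1.83,0.0,0],"twist":0},{"claw":2.0,"delta_pos":[-1.83,0.0,0],"twist":0}]'

```text
clock: 15.9
tcp_pos: [0.4798, -0.1736, 0.1813]
orientation: [-0.0, 0.772, 0.635, 0.0]
wrist_force: [0.2, 0.1, -4.9]
finger_gap: 0.0273
```

```bash
python3 st.py; python3 - <<'E'
from h import *
s,M=tool();print(M[:,1], np.degrees(np.arctan2(M[1,1],M[0,1])))
d=np.array([.4805,-.1745,.125])-s["tcp_pos"];print("tool delta cm",M.T@d*100)
i=imaging.camera_info("wrist");im=imaging.read_camera("wrist");cv2.imwrite("pics/w4.png",im[:,:,::-1]);np.save("w4.npy",i["world_to_cam"])
a=cv2.imread("pics/w3.png")[150:290,130:380].astype(int);b=im[150:290,130:380,::-1].astype(int)
print("diff",np.abs(a-b).mean())
# plate edges in tool frame: bright mask extents both pics
for n in ("w3","w4"):
    c=cv2.cvtColor(cv2.imread(f"pics/{n}.png"),cv2.COLOR_BGR2HSV); m=(c[...,1]<60)&(c[...,2]>90)
    r=[np.where(m[:,u])[0] for u in (180,190,320,330)]
    print(n,[(x[(x>160)&(x<280)].min(),x[(x>160)&(x<280)].max()) if len(x[(x>160)&(x<280)]) else None for x in r])
E
```

```text
15.9 [ 0.4798 -0.1736  0.1813] F [ 0.2459  0.0513 -4.9163] T [-0.0349  0.0047  0.0268] gap 0.02728990855082427
[ 9.81176198e-01 -1.93114647e-01  4.60465682e-05] -11.134607545048933
tool delta cm [-0.07642004  0.08635554  5.63287029]
diff 33.867761904761906
w3 [(np.int64(186), np.int64(265)), (np.int64(186), np.int64(265)), (np.int64(185), np.int64(265)), (np.int64(185), np.int64(264))]
w4 [(np.int64(161), np.int64(265)), (np.int64(161), np.int64(265)), (np.int64(161), np.int64(264)), (np.int64(161), np.int64(264))]
```

>>> play_rows --moves '[{"claw":2.0,"delta_pos":[-0.08,0.09,1.5],"twist":0},{"claw":2.0,"delta_pos":[-0.08,0.09,3.2],"twist":0},{"claw":2.0,"delta_pos":[-0.08,0.09,4.5],"twist":0},{"claw":2.0,"delta_pos":[-0.08,0.09,5.2],"twist":0},{"claw":2.0,"delta_pos":[-0.08,0.09,5.5],"twist":0},{"claw":2.0,"delta_pos":[-0.08,0.09,5.7],"twist":0},{"claw":2.0,"delta_pos":[-0.08,0.09,5.85],"twist":0},{"claw":2.0,"delta_pos":[-0.08,0.09,5.95],"twist":0},{"claw":2.0,"delta_pos":[-0.08,0.09,6.05],"twist":0},{"claw":2.0,"delta_pos":[-0.08,0.09,6.13],"twist":0},{"claw":2.0,"delta_pos":[-0.08,0.09,6.13],"twist":0}]'

```text
clock: 17.32
tcp_pos: [0.4803, -0.1754, 0.1199]
orientation: [-0.0, 0.773, 0.635, -0.0]
wrist_force: [0.2, 1.0, -5.9]
finger_gap: 0.0272
```

```bash
python3 st.py
```

```text
17.325 [ 0.4803 -0.1754  0.1199] F [ 0.208   0.9999 -5.9151] T [-0.022   0.0151 -0.0009] gap 0.02715184643262982
```

There's no upward contact below pin-tip height, so the pins appear to be in the holes. I'll continue slowly.

>>> play_rows --moves '[{"claw":2.0,"delta_pos":[0,0,0.15],"twist":0},{"claw":2.0,"delta_pos":[0,0,0.3],"twist":0},{"claw":2.0,"delta_pos":[0,0,0.45],"twist":0},{"claw":2.0,"delta_pos":[0,0,0.55],"twist":0},{"claw":2.0,"delta_pos":[0,0,0.65],"twist":0},{"claw":2.0,"delta_pos":[0,0,0.7],"twist":0},{"claw":2.0,"delta_pos":[0,0,0.7],"twist":0},{"claw":2.0,"delta_pos":[0,0,0.7],"twist":0}]'

```text
clock: 18.32
tcp_pos: [0.4804, -0.1754, 0.1134]
orientation: [0.0, 0.773, 0.635, 0.0]
wrist_force: [-0.6, 1.3, 2.3]
finger_gap: 0.0272
```

```bash
python3 st.py
```

```text
18.325 [ 0.4804 -0.1754  0.1134] F [-0.5946  1.3309  2.2927] T [ 0.269   0.4634 -0.0345] gap 0.02722801665777558
```

The feet are on the board: TCP 0.1134 against an expected 0.1135, and the upward force rising. Now I press gently.

>>> play_rows --moves '[{"claw":2.0,"delta_pos":[0,0,0.1],"twist":0},{"claw":2.0,"delta_pos":[0,0,0.2],"twist":0},{"claw":2.0,"delta_pos":[0,0,0.3],"twist":0},{"claw":2.0,"delta_pos":[0,0,0.4],"twist":0},{"claw":2.0,"delta_pos":[0,0,0.45],"twist":0},{"claw":2.0,"delta_pos":[0,0,0.5],"twist":0},{"claw":2.0,"delta_pos":[0,0,0.55],"twist":0},{"claw":2.0,"delta_pos":[0,0,0.55],"twist":0},{"claw":2.0,"delta_pos":[0,0,0.55],"twist":0}]'

```text
clock: 19.45
tcp_pos: [0.4804, -0.1754, 0.1081]
orientation: [0.0, 0.773, 0.635, 0.0]
wrist_force: [-4.4, 3.2, 8.1]
finger_gap: 0.0272
```

```bash
python3 st.py
```

```text
19.45 [ 0.4804 -0.1754  0.1081] F [-4.4404  3.2407  8.0871] T [ 0.5125  0.9535 -0.0135] gap 0.027228543016427874
```

>>> play_rows --moves '[{"claw":2.0,"delta_pos":[0.02,-0.04,0.0],"twist":0},{"claw":2.0,"delta_pos":[0.02,-0.04,0.05],"twist":0},{"claw":2.0,"delta_pos":[0.02,-0.04,0.08],"twist":0},{"claw":2.0,"delta_pos":[0.02,-0.04,0.1],"twist":0},{"claw":2.0,"delta_pos":[0.02,-0.04,0.1],"twist":0},{"claw":2.0,"delta_pos":[0.02,-0.04,0.1],"twist":0}]'

```text
clock: 20.2
tcp_pos: [0.4804, -0.1754, 0.1074]
orientation: [0.001, 0.773, 0.635, 0.0]
wrist_force: [-3.0, 0.8, 9.1]
finger_gap: 0.0275
```

```bash
python3 st.py
```

```text
20.2 [ 0.4804 -0.1754  0.1074] F [-2.969   0.8059  9.1201] T [0.417  0.9036 0.041 ] gap 0.027529981835582064
```

>>> play_rows --moves '[{"claw":2.0,"delta_pos":[0.0,-0.03,0.04],"twist":0},{"claw":2.0,"delta_pos":[0.0,-0.03,0.08],"twist":0},{"claw":2.0,"delta_pos":[0.0,-0.03,0.08],"twist":0},{"claw":2.0,"delta_pos":[0.0,-0.03,0.08],"twist":0}]'

```text
clock: 20.7
tcp_pos: [0.4804, -0.1754, 0.1074]
orientation: [0.001, 0.773, 0.635, 0.0]
wrist_force: [-5.1, 2.2, 13.5]
finger_gap: 0.0275
```

```bash
python3 st.py
```

```text
20.7 [ 0.4804 -0.1754  0.1074] F [-5.0704  2.1588 13.4784] T [ 0.6969  1.2043 -0.0013] gap 0.027482432472698333
```

The position stopped at 0.1074 while the force rose from 9.1 to 13.5 N, so it is on the stop. One visual check.

```bash
python3 - <<'E'
from h import *
a=imaging.read_camera("side");b=imaging.read_camera("top")
C=np.array([[x,y,z] for x in(-.025,.025) for y in(-.055,.055) for z in(.005,.025)])
Rz=R.from_euler("z",-11.2-90,degrees=True).as_matrix();  # press y along fixture y
Rz=R.from_euler("z",-101.2,degrees=True).as_matrix()
P=C@Rz.T+[.480,-.177,.056]
q=proj("side",P); 
c=cv2.resize(a[130:240,250:400,::-1],None,fx=4,fy=4,interpolation=3)
for u in (q-[250,130])*4+2: cv2.circle(c,tuple(int(v) for v in u),4,(0,255,255),1)
cv2.imwrite("pics/s6.png",c)
E
python3 st.py
```

```text
20.8 [ 0.4804 -0.1754  0.1074] F [-4.2564  2.728  13.9189] T [ 0.6369  1.1781 -0.0083] gap 0.027344220852119332
```

View pics/s6.png

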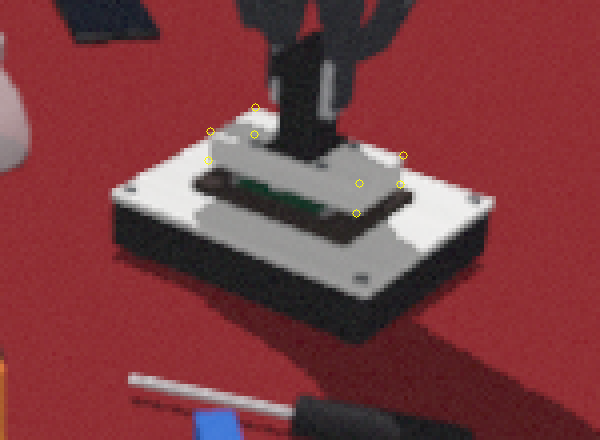

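The press sits square on the nest. The plate corners match the overlay predicted for the fully-down pose, and force and position are steady, so I'm handing in.

```bash
python3 -c "
from workcell import env; print(env.hand_in())"; python3 st.py
```

```text
the job is handed in; nothing more can be done
None
the job is handed in; nothing more can be done
```

I set the press upright, lowered it onto both locating pins, and handed in at about 21 s while still holding the nest pressed down.

**How it went**
- **Righting it:** At first the press stayed rigid in the grip and would not pivot. I eased the grip so gravity swung it to about 66° from lying. Then I rolled it over its foot edge until it stood, and regripped it at 60 N.
- **Fitting it:** The pins found the holes at the first try, so no sliding search was needed.

**Last checks**
- **Seated:** The feet met the board at tool height 0.1134 m; I expected 0.1135 m.
- **On the stop:** Tool height stayed at 0.1074 m (expected 0.1075 m) while the upward wrist force rose from 9.1 to 13.9 N. With the press's own weight, that puts about 19 N on the nest against the 13.5 N it needs.
- **Picture:** In the side view the plate corners lie close to their predicted fully-down places.

**What was less clean**
- A sideways force of about 5 N remained at the end.
- The wrist and side cameras disagreed by about 3 mm on where the press sat in the grip. I used the wrist camera's figure.
- I did not re-measure the meter, spool, bottle and screwdriver at the end. I saw no contact with any of them in the pictures I took.

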